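Hang the forceps tray on its keyhole stud

TASK

Pick up the blue forceps tray, slip the keyhole in its back plate over the brass head of the sprung stud on the grey stand, and pull the tray down until it is wedged fully home under the head with its back flat on the stand. Work gently, do not bang or force the tray, let go of it at the end, and leave the other things on the bench where they are.

Things in the scene. Friction and masses are not known exactly. Their poses are not given: they have to be found in the camera images.
- tray: Blue metal forceps tray, loose, upright at the start, 0.24 to 0.36 kg. Origin: centre of its underside. z up, +x to its open front, y to its left. Back plate 90 wide (y), 113 high, 4 thick: its back is at x = -25, its front at -21. Shallow open tray in front, x -21 to +25, floor 5 thick, rim 22 high. Its underside is level and flat.
- grip_block (a point): Centre of the black grip block on top of the back plate: 12 thick (tray x), 42 wide (tray y), 32 high, from 113 to 145 above the tray's underside, x -29 to -17. The place to hold the tray, pinched front to back from above. Same axes as the tray.
- keyhole (a point): Centre of the keyhole's entry hole in the back plate, mid-thickness, 40 above the tray's underside. The hole goes right through, 24 wide and 22 high with bevelled corners. From it a slot 11 wide runs straight UP the plate. Same axes as the tray.
- slot_end (a point): Where the stud's axis sits in the slot when the tray is home: 62 above the underside, 22 above the entry hole's centre. Beside the slot, on the plate's front, brass ramps rise forward from 0 at 52 to 5 thick at 67.5 above the underside, then flat; they wedge under the stud head and need about 5 to 15 N of downward pull: the tray's weight does not do it.
- panel: Grey upright stand, fixed. Flat face 150 wide, 120 high, looking along its +x. Origin: on the bench under the middle of the face; z up. Body and foot reach 109 behind the face (foot 12 high, upright 24 thick). The stud stands out of the face at y = 0. Its height is adjustable, 74 to 108 above the bench, differs each time and is not reported: look, or feel for it with the tray's underside.
- stud (a joint): The brass-headed stud, level, along the panel's +x: shank 7 in diameter, head 17 in diameter, 5 thick. At 0 (rest) the head's underside is 5 and its front 10 from the panel's face. It slides along its axis on a spring of 1.2 N/mm: -0.004 m when pushed fully in, positive when drawn out. A tray fully home wedges it out to about +0.003 m. Hang the tray with its +x along the panel's +x.
Things that resemble listed ones, but are neither listed nor needed, are in the scene too. What is meant by the tray is not green, and is the larger of those in its own colour.

How it is judged (in metres and radians):
On the way, in this order (a step that is already met when the one before it is completed fails the run):
1. the tray is lifted off the bench (height (world z) of tray above 0.05 m), for 0.1 s.
2. the stud head is through the keyhole: the tray's back lies against the panel's face at stud height (x of tray in the frame of panel between 0.021 and 0.029 m and y of tray in the frame of panel between -0.007 and 0.007 m and z of tray in the frame of panel between 0.006 and 0.075 m), for 0.05 s.
At the end, for the whole second after the job is handed in: The tray hangs released and at rest on the stud: its back within 3 mm of the panel's face, centred within 5 mm, upright and square to the panel within 0.1 rad, its origin 7 to 51 mm above the bench, and wedged so far down that the stud is drawn out by at least 2.7 mm (value of joint stud above 0.0027 m and x of tray in the frame of panel between 0.022 and 0.028 m and y of tray in the frame of panel between -0.005 and 0.005 m and z of tray in the frame of panel between 0.007 and 0.051 m and angle between tray's own z axis and vertical below 0.1 rad and angle between the x axis of tray and the x axis of panel, either way round below 0.1 rad and linear speed of tray below 0.01 m/s); the robot touches nothing.
It fails at once if the tray is forced against the stand or its stud with more than 50 N in all (wedging and pressing forces added up) (contact force between tray and panel above 50 N).
It fails at once if a bystander is shifted by more than 20 mm (distance of any of petri, specimen, mug, forceps, vial_a, vial_b, screwdriver from where it was at the start of the episode above 0.02 m).
It also fails if it takes over 45 s, if anything falls off the work surface, if the arm or the gripper's body presses on something with over 40 N, if the wrist force passes 120 N, or if a joint passes its speed limit or range.

ROBOT

A 6-joint arm with a two-finger parallel gripper is mounted at the origin on the work surface. World frame = base frame: x ahead of the robot, y to its left, z up, the work surface at z = 0. Lengths are in mm, angles in rad, forces in N, time in s.
With the tool pointing down it reaches from about 350 to 875 mm from the base axis. Payload 4.2 kg.
Tool frame: the origin (TCP) lies at the very end of the fingers, on their centre line; the grasp point (between the pads) lies 19 mm behind it (pinch_z is the distance from the TCP to the grasp point, in mm); z points along the fingers, y is the line along which they close (so a half turn about z gives the same grasp; the last joint's range is limited). The gripper opens to 85 mm and grips with 20 to 120 N. Pads are 22 mm wide; open, the fingers measure 114 mm over their backs; the gripper's body (76 mm by 85 mm) begins 54 mm behind the grasp point. The pads swing forward as they close: fully open they stand 13 mm farther back than shut.
Start: joints at [1.368, 0.385, 0.008, 0, -1.194, -0.259], TCP at [278.441, 559.526, 231.312] pointing down, gripper open.
Joint ranges: [-3.14, 3.14], [-1.21, 2.06], [-1.07, 1.41], [-3.16, 2.05], [-2.99, -0.16], [-3.1, 3.1]. Speed limits (rad/s): [2.79, 2.79, 3.14, 3.14, 3.14, 3.14].

INTERFACE

Orientations are given as a unit quaternion [x, y, z, w].
In Python, from bench import * gives the robot as it stands.
- The arm moves only by the tool arm_command, never from a script. Its argument "steps" is one flat list of numbers, 4 for each row, row after row: the shift along the tool's x, y, z in m, then the turn about the tool's z in rad. In form: [tx, ty, tz, roll, tx, ty, tz, roll, ...]. A call has 1 to 20 rows; each row shifts and turns the commanded pose from where the row before left it, along the tool's axes as they then stand; what a row does not reach is not made up. A row lasts 1/8 s, in which the tool goes at most 62.5 mm and 10.7 degrees, less where a joint would pass 70% of its speed; a pose out of reach is approached as far as the arm can. A call with a gripper value outside its range is refused whole. "grip" is the finger opening in m, from 0 to 0.0854, set as the call begins (left out, the last holds). The fingers move at their own pace and stop on an object; the grip force is fixed at half the most. Time passes only in rows, so rows that do not move let the fingers close. It gives the time, the measured TCP pose, the force, the opening and the grip force at its end, in the units of the state.
- read_state(): the state, without advancing time (a new reading comes with each control period).
- get_image(name): name is "side" or "top"; returns the picture (420x560x3 uint8, red, green, blue); there is no depth.
- get_calibration(name): a dict with "camera_matrix" (3x3 intrinsics, pixels), "k1" (the pictures are not rectified: a ray, as slopes to the right and down, at radius r is drawn at 1 + k1 r^2 times it, then the intrinsics apply), "cam_to_world" (4x4, takes a point from camera to world coordinates). Camera axes: x right, y down, z forward; pixel columns grow to the right and rows downward; lengths in mm; the calibration is good to about 2 mm. A picture is of the moment at which its call begins. get_calibration takes no time and is no camera call.
- job_done(): hands the job in; it is judged then, once.
The state is a dict: "clock": time; "joints": joint angles; "joint_vel": joint speeds; "joint_efforts": joint torques, N m; "position": TCP position; "ee_rot": TCP orientation; "contact_force": force on the tool from outside, world axes, zero at the start; "wrist_torque": the same for the moment, N m; "gripper_width": finger opening in mm; "grasp_force": force on a finger pad.
Only numpy, scipy, OpenCV 4.12 (cv2) and the standard library are available. Lean on these libraries where they do the work, as an engineer would, in place of code of your own. Each camera call takes 0.05 s, during which the arm holds its last target. There are 200 camera calls.

## Working session

There is one attempt and no reset: what is moved stays moved. The work goes in short steps, Python scripts to look and compute and a tool call to move; the robot and the scene stay as the last step left them, time stands still between calls to the robot, and variables do not carry over. Pictures are saved under pics/ and viewed, at most 10 in all, crops included, and the job is handed in when it is done.

Besides the shell and the picture viewer there is one more tool, called after "Request:" as a command line: name --argument value ..., lists and objects as JSON in quotes. arm_command: Moves the arm, as the interface text tells. Its arguments: {"type":"object","properties":{"steps":{"type":"array","items":{"type":"number"}},"grip":{"type":"number"}},"required":["steps"]}

```bash
mkdir -p pics
python3 - <<'E'
from bench import *
import cv2
for n in("side","top"):
    cv2.imwrite(f"pics/{n}0.png",get_image(n)[:,:,::-1]); c=get_calibration(n); print(c)
s=read_state(); print(s)
E
```

```text
{'camera_matrix': array([[498.50426442,   0.        , 272.43634122],
       [  0.        , 498.50426442, 206.6058006 ],
       [  0.        ,   0.        ,   1.        ]]), 'k1': -0.09752036681917794, 'cam_to_world': array([[-9.26211410e-01, -2.71177408e-01,  2.61906923e-01,
         2.54177517e+02],
       [-3.76593039e-01,  6.97941453e-01, -6.09143177e-01,
         6.43792089e+02],
       [-1.76098305e-02, -6.62827686e-01, -7.48564862e-01,
         9.50282536e+02],
       [ 0.00000000e+00,  0.00000000e+00,  0.00000000e+00,
         1.00000000e+00]])}
{'camera_matrix': array([[516.70081143,   0.        , 276.9229987 ],
       [  0.        , 516.70081143, 206.78888   ],
       [  0.        ,   0.        ,   1.        ]]), 'k1': -0.09935318061275619, 'cam_to_world': array([[ 8.48233327e-03, -9.83102429e-01,  1.82859685e-01,
         3.70680338e+02],
       [-9.99947788e-01, -9.38124122e-03, -4.05136122e-03,
        -3.96171260e+01],
       [ 5.69835388e-03, -1.82815773e-01, -9.83130674e-01,
         1.24095365e+03],
       [ 0.00000000e+00,  0.00000000e+00,  0.00000000e+00,
         1.00000000e+00]])}
{'clock': 0.1, 'joints': array([ 1.36760303e+00,  3.85484502e-01,  6.76868078e-03, -4.13533240e-04,
       -1.19400162e+00, -2.58616694e-01]), 'joint_vel': array([ 0.00029211, -0.00035246,  0.00164354,  0.00244302,  0.00152776,
        0.00050073]), 'joint_efforts': array([-1.92573025e-04, -3.93322170e+01,  1.88929117e+01,  4.19787258e+00,
       -2.59780914e-03,  7.32697487e-06]), 'position': array([278.23019197, 559.07750847, 230.33365756]), 'ee_rot': array([ 9.73441755e-01, -2.28932720e-01, -1.65499406e-04,  9.65515696e-04]), 'contact_force': array([-0.01893483, -0.24951032,  0.43220359]), 'wrist_torque': array([ 0.02990961, -0.00293433, -0.04110584]), 'grasp_force': 0.0, 'gripper_width': 85.44506301735714}
```

View pics/side0.png

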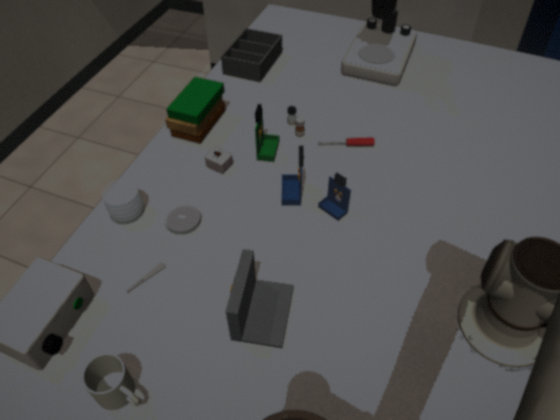

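View pics/top0.png

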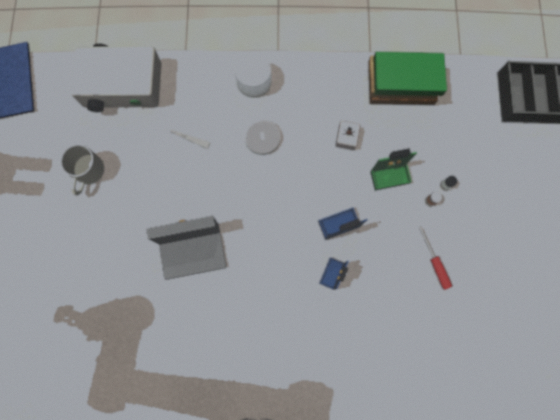

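```bash
cat > h.py <<'E'
import numpy as np,cv2
from bench import *
C={n:get_calibration(n) for n in("side","top")}
def ray(n,u,v):
    c=C[n];K=np.array(c["camera_matrix"]);k=c["k1"]
    p=cv2.undistortPoints(np.array([[[u,v]]],float),K,np.array([k,0,0,0,0]))[0,0]
    M=np.array(c["cam_to_world"]);return M[:3,3],M[:3,:3]@np.r_[p,1]
def atz(n,u,v,z):
    o,d=ray(n,u,v);return o+d*(z-o[2])/d[2]
def tri(a,b):  # ray intersection, (side uv),(top uv)
    o1,d1=ray("side",*a);o2,d2=ray("top",*b);d1/=np.linalg.norm(d1);d2/=np.linalg.norm(d2)
    t=np.linalg.lstsq(np.c_[d1,-d2],o2-o1,rcond=None)[0];p,q=o1+d1*t[0],o2+d2*t[1]
    return (p+q)/2,np.linalg.norm(p-q)
def proj(n,P):
    c=C[n];W=np.linalg.inv(np.array(c["cam_to_world"]));P=np.atleast_2d(np.array(P,float))
    return cv2.projectPoints(P,cv2.Rodrigues(W[:3,:3])[0],W[:3,3],np.array(c["camera_matrix"]),np.array([c["k1"],0,0,0,0.]))[0][:,0]
def crop(n,im,x0,y0,w,h,s):
    a=im[y0:y0+h,x0:x0+w,::-1].astype(float);a=np.clip(255*(a/255)**.6*1.3,0,255).astype(np.uint8)
    return cv2.resize(a,None,fx=s,fy=s,interpolation=cv2.INTER_CUBIC)
E
python3 - <<'E'
from h import *
s=cv2.imread("pics/side0.png")[:,:,::-1];t=cv2.imread("pics/top0.png")[:,:,::-1]
a=np.vstack([np.hstack([crop("",s,220,245,80,60,5)[:300],crop("",s,270,140,80,60,5)]),np.hstack([crop("",t,145,210,90,75,0)if 0 else crop("",t,145,212,80,60,5),crop("",t,310,195,80,60,5)])])
cv2.imwrite("pics/c1.png",a)
E
```

```text
(no output)
```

View pics/c1.png

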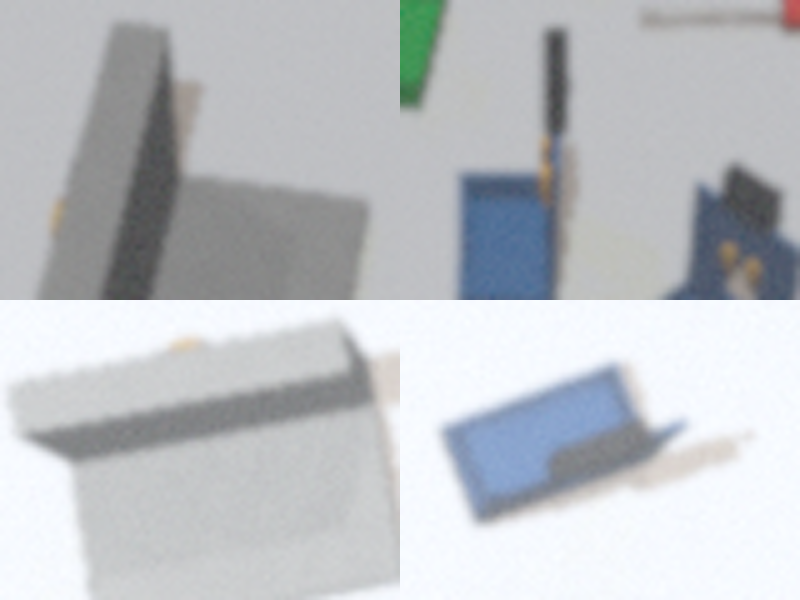

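```bash
cat > fit.py <<'E'
from h import *
from scipy.optimize import minimize
from scipy.ndimage import map_coordinates
def grab(k=6): return {n:np.mean([get_image(n) for _ in range(k)],0) for n in("side","top")}
def gradmap(im,s):
    g=cv2.GaussianBlur(im.astype(np.float32),(0,0),s)
    return np.sqrt(cv2.Sobel(g,-1,1,0)**2+cv2.Sobel(g,-1,0,1)**2).max(2)
def rect(x0,x1,y0,y1,z): 
    p=[(x0,y0,z),(x1,y0,z),(x1,y1,z),(x0,y1,z)];return [(p[i],p[(i+1)%4]) for i in range(4)]
PANEL=rect(-24,0,-75,75,120)
PF=[((-109,-75,12),(-109,75,12)),((-109,-75,12),(-30,-75,12)),((-109,75,12),(-30,75,12))]
TR=[((25,-45,22),(25,45,22)),((-15,-45,22),(25,-45,22)),((-15,45,22),(25,45,22))]
BL=rect(-29,-17,-21,21,145)
def samp(E): return np.vstack([np.linspace(a,b,40) for a,b in E])
def world(P,q,z=0):
    c,s=np.cos(q[2]),np.sin(q[2]);return np.c_[q[0]+c*P[:,0]-s*P[:,1],q[1]+s*P[:,0]+c*P[:,1],P[:,2]+z]
def fit(ims,P,q0,cams=("side","top"),z=0):
    q=np.array(q0,float)
    for s in(3,1.5,1):
        G={n:gradmap(ims[n],s) for n in cams}
        def f(v):
            t=0
            for n in cams:
                uv=proj(n,world(P,v,z));t-=np.mean(np.minimum(map_coordinates(G[n],[uv[:,1],uv[:,0]],order=1),np.percentile(G[n],99.5)))/G[n].std()
            return t
        r=minimize(f,q,method="Nelder-Mead",options=dict(initial_simplex=q+np.vstack([np.zeros(3),np.diag([3*s,3*s,.03*s])]),xatol=.01,fatol=1e-5));q=r.x
    return q,r.fun
def draw(im,n,E,q,s,x0,y0,out,z=0):
    for a,b in E:
        uv=proj(n,world(np.array([a,b],float),q,z));p=[tuple(int(round(((u-o)+.5)*s*16)) for u,o in zip(w,(x0,y0))) for w in uv];cv2.line(out,p[0],p[1],(0,0,255),1,cv2.LINE_AA,4)
E
python3 - <<'E'
from fit import *
ims=grab();np.savez("ims0.npz",**ims)
a,b=atz("top",147,230,120),atz("top",213,216,120);m=(a+b)/2;d=a-b;print(a,b,np.hypot(*d[:2]))
qp0=[m[0],m[1],np.arctan2(-d[0],d[1])]
c,e=atz("top",310+445/5-80,195+26,22),atz("top",310+44,195+13,22);m=(c+e)/2;d=c-e;y=np.arctan2(-d[0],d[1]);print(c,e,np.hypot(*d[:2]),y)
qt0=[m[0]-25*np.cos(y),m[1]-25*np.sin(y),y]
R={}
for nm,E,q0 in(("panel",PANEL+PF,qp0),("tray",TR+BL,qt0)):
    print(nm,q0)
    for cams in(("side","top"),("side",),("top",)):
        q,f=fit(ims,samp(E),q0,cams);print(cams,q.round(3),round(f,2));R.setdefault(nm,q)
np.savez("R.npz",**R)
o=[]
for n,cr in(("side",((220,245,80,60),(270,140,80,60))),("top",((145,212,80,60),(310,195,80,60)))):
    l=[]
    for c4 in cr:
        w=crop(n,ims[n],*c4,5);draw(ims,n,PANEL+PF,R["panel"],5,c4[0],c4[1],w);draw(ims,n,TR+BL,R["tray"],5,c4[0],c4[1],w);l.append(w)
    o.append(np.hstack(l))
cv2.imwrite("pics/c2.png",np.vstack(o))
E
```

```text
[524.5208181  241.08533407 120.        ] [557.20951437  96.29325545 120.        ] 148.43617111719578
[ 563.81300514 -145.50499274   22.        ] [ 596.20826438 -230.10462086   22.        ] 90.5900099295899 0.3656998988578115
panel [np.float64(540.8651662329512), np.float64(168.6892947576958), np.float64(0.2220405726071273)]
('side', 'top') [5.43406e+02 1.71198e+02 2.04000e-01] -5.4
('side',) [5.43286e+02 1.73555e+02 1.88000e-01] -2.94
('top',) [5.43709e+02 1.67935e+02 2.11000e-01] -3.03
tray [np.float64(556.6637921584098), np.float64(-196.74488177549526), np.float64(0.3656998988578115)]
('side', 'top') [ 5.60603e+02 -1.93125e+02  3.73000e-01] -8.73
('side',) [ 5.54420e+02 -1.75689e+02  3.75000e-01] -4.89
('top',) [ 553.46  -196.919    0.567] -3.86
```

View pics/c2.png

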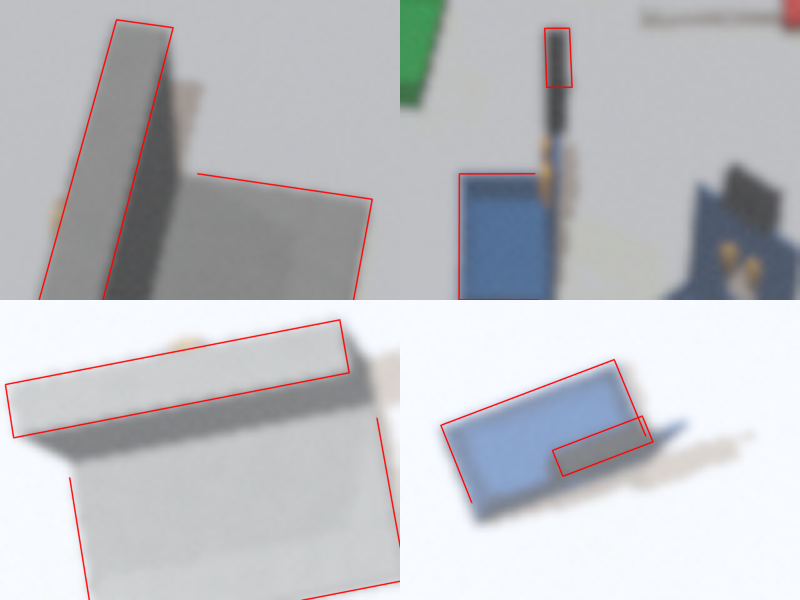

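Run:
```python
from fit import *
ims=dict(np.load("ims0.npz"));R=np.load("R.npz");q=R["panel"]
o=[]
for n,c4 in(("side",(222,272,25,30)),("top",(170,212,25,20))):
    w=crop(n,ims[n],*c4,16)
    yl=ims[n][...,0]-ims[n][...,2];sub=yl[c4[1]:c4[1]+c4[3],c4[0]:c4[0]+c4[2]]
    ys,xs=np.where(sub>.4*sub.max());wt=sub[ys,xs];print(n,sub.max(),(xs*wt).sum()/wt.sum()+c4[0],(ys*wt).sum()/wt.sum()+c4[1],xs.min()+c4[0],xs.max()+c4[0],ys.min()+c4[1],ys.max()+c4[1])
    a=np.linspace(0,2*np.pi,60)
    for h,col in((75,(255,0,0)),(85,(0,160,0)),(95,(0,0,255)),(105,(255,0,255))):
        P=np.c_[0*a+10,8.5*np.cos(a),h+8.5*np.sin(a)];uv=proj(n,world(P,q));print(n,h,"x",uv[:,0].min().round(1),uv[:,0].max().round(1),"y",uv[:,1].min().round(1),uv[:,1].max().round(1))
        cv2.polylines(w,[np.round((uv-np.array(c4[:2])+.5)*16).astype(int)],True,col,1)
    draw(0,n,PANEL,q,16,c4[0],c4[1],w);o.append(cv2.copyMakeBorder(w,0,480-w.shape[0],0,0,0))
cv2.imwrite("pics/c3.png",np.hstack(o))
```

```text
side 29.0 230.92002237136467 287.420581655481 230 232 285 290
side 75 x 230.3 232.4 y 285.6 293.8
side 85 x 229.9 232.0 y 282.9 291.2
side 95 x 229.5 231.6 y 280.2 288.6
side 105 x 229.1 231.2 y 277.5 285.9
top 30.0 181.49574468085106 220.48723404255318 179 184 220 221
top 75 x 178.0 185.4 y 219.7 221.6
top 85 x 177.2 184.7 y 219.0 220.9
top 95 x 176.4 183.9 y 218.3 220.2
top 105 x 175.6 183.2 y 217.6 219.5
```

View pics/c3.png

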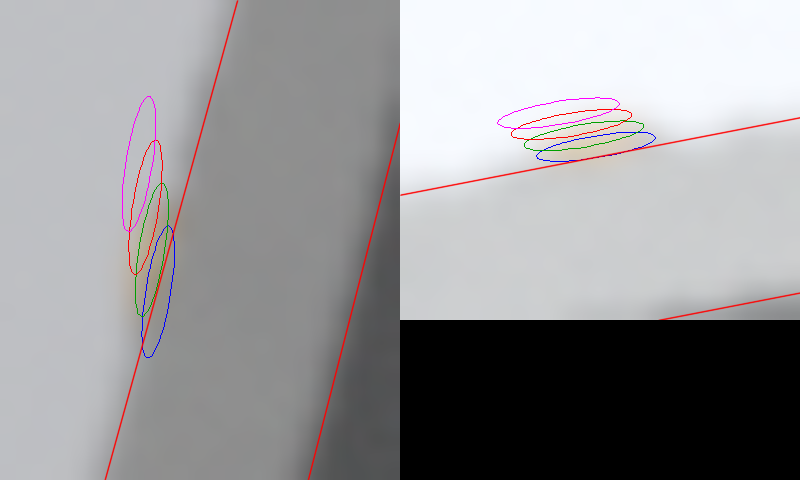

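```bash
cat > mv.py <<'E'
from fit import *
from scipy.spatial.transform import Rotation as Ro
def to(target,yaw_y=None):
    s=read_state();r=Ro.from_quat(s["ee_rot"]);M=r.as_matrix();cur=np.arctan2(M[1,1],M[0,1])
    roll=0 if yaw_y is None else -((yaw_y-cur+np.pi/2)%np.pi-np.pi/2)
    M2=(r*Ro.from_rotvec([0,0,roll])).as_matrix()
    print("t",round(s["clock"],2),"pos",s["position"].round(1),"yaw_y",round(cur,3),"roll first",round(roll,3),"shift mm",(M2.T@(np.array(target)-s["position"])).round(1),"F",s["contact_force"].round(2),"j",s["joints"].round(2),"M",M[:,2].round(3))
E
python3 -c "
from mv import *
q=np.load('R.npz')['tray'];b=world(np.array([[-23,0,113.]]),q)[0];print(b);to([b[0],b[1],230],q[2])"
```

```text
[ 539.18064937 -201.4967128   113.        ]
t 0.7 pos [278.4 559.5 231.4] yaw_y -2.033 roll first 0.736 shift mm [803.7  34.1   1.3] F [0.62 1.25 0.21] j [ 1.37  0.38  0.01  0.   -1.19 -0.26] M [ 0.  0. -1.]
```

Request:
arm_command --steps '[0, 0, 0, 0.184, 0, 0, 0, 0.184, 0, 0, 0, 0.184, 0, 0, 0, 0.184, 0.03, 0.002, 0, 0, 0.055, 0.002, 0, 0, 0.055, 0.002, 0, 0, 0.055, 0.002, 0, 0, 0.055, 0.002, 0, 0, 0.055, 0.002, 0, 0, 0.055, 0.002, 0, 0, 0.055, 0.002, 0, 0, 0.055, 0.002, 0, 0, 0.055, 0.002, 0, 0, 0.055, 0.002, 0, 0, 0.055, 0.002, 0, 0, 0.055, 0.002, 0, 0, 0.055, 0.002, 0, 0, 0.055, 0.002, 0, 0, 0.02, 0.002, 0, 0]' --grip 0.0854

```text
clock: 3.2
position: [547.8, -218.3, 230.7]
ee_rot: [0.825, -0.565, -0.0, 0.0]
contact_force: [0.7, 0.7, 0.0]
gripper_width: 85.4
grasp_force: 0.0
```

```bash
python3 -c "
from mv import *
q=np.load('R.npz')['tray'];b=world(np.array([[-23,0,113.]]),q)[0];to(b,q[2])"
```

```text
t 3.2 pos [ 547.8 -218.3  230.7] yaw_y -2.772 roll first -0.003 shift mm [-18.8   1.9 117.7] F [0.72 0.68 0.02] j [-0.1   0.33 -0.08  0.   -1.16  0.47] M [-0.001 -0.    -1.   ]
```

Request:
arm_command --steps '[-0.0188, 0.002, 0, 0, 0, 0, 0.04, 0, 0, 0, 0.03, 0, 0, 0, 0, 0]'

```text
clock: 3.7
position: [536.7, -197.2, 159.5]
ee_rot: [0.826, -0.563, -0.003, 0.001]
contact_force: [0.7, -1.1, 0.7]
gripper_width: 85.0
grasp_force: 0.0
```

```bash
python3 -c "
from mv import *
q=np.load('R.npz')['tray'];b=world(np.array([[-23,0,113.]]),q)[0];to(b,q[2])
ims=grab(1)
w=np.hstack([crop('side',ims['side'],260,100,80,100,5),crop('top',ims['top'],310,180,80,100,5)]);cv2.imwrite('pics/c4.png',w)"
```

```text
t 3.7 pos [ 536.7 -197.2  159.5] yaw_y -2.767 roll first 0.002 shift mm [ 5.  -1.  46.5] F [ 0.69 -1.07  0.7 ] j [-0.07  0.36 -0.22 -0.   -0.99  0.44] M [-0.005  0.001 -1.   ]
```

View pics/c4.png

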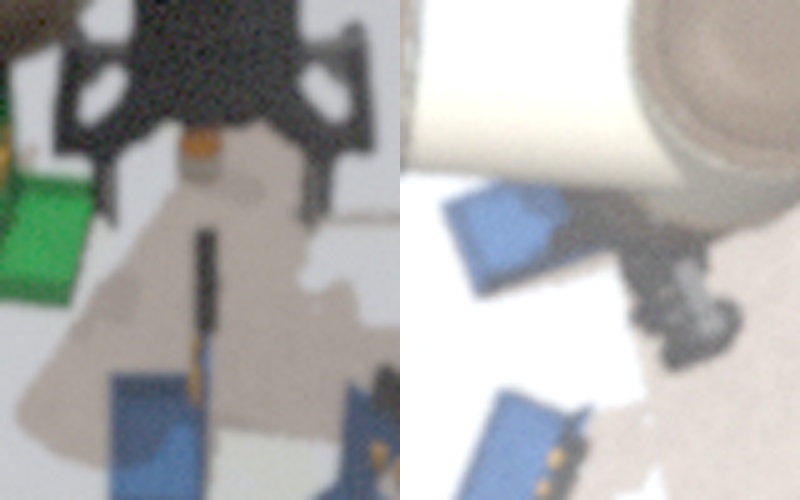

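Request:
arm_command --steps '[0.0, 0, 0.02, 0, 0.0, 0, 0.02, 0, 0, 0, 0.005, 0, 0, 0, 0, 0, 0, 0, 0, 0]'

```text
clock: 4.42
position: [539.6, -199.1, 117.7]
ee_rot: [0.826, -0.564, 0.001, -0.001]
contact_force: [-0.5, -0.8, -0.2]
gripper_width: 85.7
grasp_force: 0.0
```

```bash
python3 -c "
from mv import *
q=np.load('R.npz')['tray'];b=world(np.array([[-23,0,113.]]),q)[0];to(b,q[2])"
```

```text
t 4.42 pos [ 539.6 -199.1  117.7] yaw_y -2.768 roll first 0.001 shift mm [2.1 1.3 4.7] F [-0.48 -0.81 -0.2 ] j [-0.07  0.41 -0.27  0.   -0.89  0.44] M [ 0.002 -0.    -1.   ]
```

Request:
arm_command --steps '[0.002, 0.001, 0.004, 0, 0, 0, 0, 0]'

```text
clock: 4.68
position: [538.4, -201.3, 112.2]
ee_rot: [0.826, -0.564, -0.0, 0.0]
contact_force: [-0.3, 0.1, 0.3]
gripper_width: 85.4
grasp_force: 0.0
```

Request:
arm_command --steps '[0, 0, 0, 0, 0, 0, 0, 0, 0, 0, 0, 0, 0, 0, 0, 0, 0, 0, 0, 0, 0, 0, 0, 0]' --grip 0

```text
clock: 5.42
position: [538.8, -201.2, 112.5]
ee_rot: [0.826, -0.564, 0.0, -0.0]
contact_force: [-0.1, 0.3, 1.4]
gripper_width: 11.1
grasp_force: 59.6
```

Request:
arm_command --steps '[0, 0, -0.01, 0, 0, 0, -0.03, 0, 0, 0, -0.04, 0, 0, 0, -0.04, 0, 0, 0, -0.03, 0, 0, 0, 0, 0, 0, 0, 0, 0]'

```text
clock: 6.3
position: [537.4, -200.8, 260.8]
ee_rot: [0.826, -0.564, -0.002, 0.0]
contact_force: [-0.0, 0.3, -3.4]
gripper_width: 11.3
grasp_force: 59.0
```

```bash
python3 -c "
from mv import *
q=np.load('R.npz')['panel'];b=world(np.array([[37,0,262.]]),q)[0];print(b);to(b,q[2])"
```

```text
[579.63897412 178.69188022 262.        ]
t 6.3 pos [ 537.4 -200.8  260.8] yaw_y -2.769 roll first 0.169 shift mm [-363.1 -118.2   -0.8] F [-0.01  0.25 -3.45] j [-0.08  0.28 -0.07 -0.   -1.22  0.45] M [-0.003  0.001 -1.   ]
```

Request:
arm_command --steps '[0, 0, 0, 0.085, 0, 0, 0, 0.084, -0.02, -0.007, 0, 0, -0.033, -0.011, 0, 0, -0.036, -0.012, 0, 0, -0.036, -0.012, 0, 0, -0.036, -0.012, 0, 0, -0.036, -0.012, 0, 0, -0.036, -0.012, 0, 0, -0.036, -0.012, 0, 0, -0.036, -0.012, 0, 0, -0.033, -0.011, 0, 0, -0.02, -0.007, 0, 0, 0, 0, 0, 0, 0, 0, 0, 0, 0, 0, 0, 0]'

```text
clock: 8.3
position: [583.4, 172.6, 262.3]
ee_rot: [0.775, -0.632, -0.0, 0.0]
contact_force: [0.8, -0.3, -1.7]
gripper_width: 11.0
grasp_force: 59.1
```

Run:
```python
from mv import *
q=np.load('R.npz')['panel'];b=world(np.array([[37,0,262.]]),q)[0];to(b,q[2])
ims=grab(6);np.savez("ims1.npz",**ims);s=read_state();p=s["position"]
M=Ro.from_quat(s["ee_rot"]).as_matrix();y=np.arctan2(-M[1,1],-M[0,1]);z=p[2]-112.5
q0=[p[0]+23*np.cos(y),p[1]+23*np.sin(y),y];print("nominal",np.round(q0,3),z)
for cams in(("side","top"),("side",),("top",)):
    qt,f=fit(ims,samp(TR),q0,cams,z);print(cams,qt.round(3),round(f,2))
o=[]
for n in("side","top"):
    c=proj(n,[[560,180,130]])[0].astype(int)-[40,60];w=crop(n,ims[n],c[0],c[1],80,120,5)
    draw(0,n,TR,q0,5,c[0],c[1],w,z);draw(0,n,PANEL,q,5,c[0],c[1],w);o.append(w)
cv2.imwrite("pics/c5.png",np.hstack(o))
```

```text
t 8.3 pos [583.4 172.6 262.3] yaw_y -2.939 roll first -0.001 shift mm [-6.7  2.4  0.3] F [ 0.84 -0.35 -1.75] j [ 0.55  0.34  0.02  0.   -1.25 -0.35] M [-0. -0. -1.]
nominal [6.06045e+02 1.78368e+02 2.04000e-01] 149.837666100965
('side', 'top') [5.95439e+02 1.85309e+02 4.97000e-01] -5.99
('side',) [6.02241e+02 1.87936e+02 2.60000e-01] -4.27
('top',) [5.93707e+02 1.82998e+02 5.37000e-01] -3.05
```

View pics/c5.png

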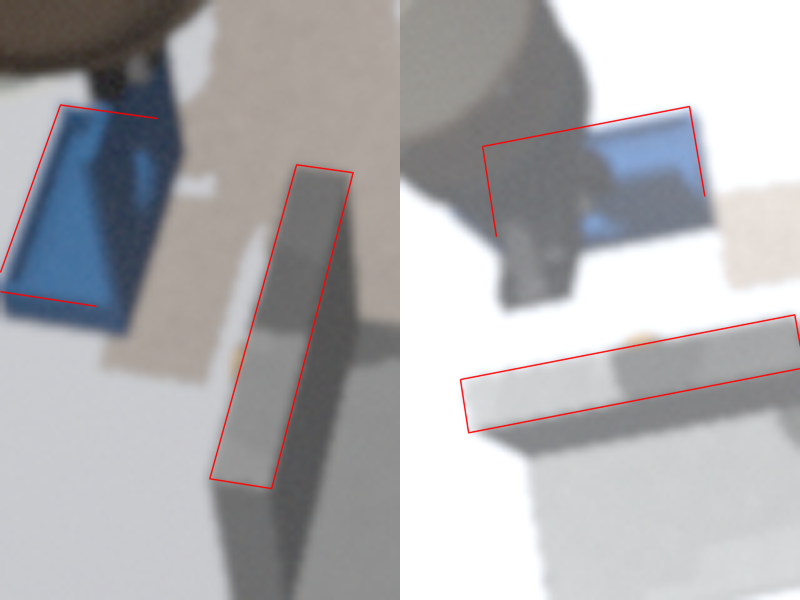

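```bash
cat >> mv.py <<'E'
def fit2(im,n,P,q0,z,rng=7):
    # grid/simplex over translation only, yaw fixed
    q=np.array(q0[:2],float)
    for s in(2,1.2,.8):
        G=gradmap(im,s)
        def f(v):
            uv=proj(n,world(P,[v[0],v[1],q0[2]],z));return -np.mean(map_coordinates(G,[uv[:,1],uv[:,0]],order=1))
        q=minimize(f,q,method="Nelder-Mead",options=dict(initial_simplex=q+np.array([[-1,-1],[3,0],[0,3.]])*s,xatol=.01,fatol=1e-5)).x
    return q
TOPV=[((25,-45,22),(25,-5,22)),((-10,-45,22),(25,-45,22))]
SIDV=[((25,-45,22),(25,45,22)),((0,45,22),(25,45,22)),((5,-45,22),(25,-45,22))]
def rel(ims,ims0,off=(0,0,0)):
    qp=np.load('R.npz')['panel'];s=read_state();p=s["position"]
    M=Ro.from_quat(s["ee_rot"]).as_matrix();y=np.arctan2(-M[1,1],-M[0,1]);z=p[2]-112.5
    q0=[p[0]+23*np.cos(y),p[1]+23*np.sin(y),y];c,sn=np.cos(qp[2]),np.sin(qp[2]);R=np.array([[c,sn],[-sn,c]])
    for n,E in(("side",SIDV),("top",TOPV)):
        a=fit2(ims[n],n,samp(E),q0,z);b=fit2(ims0[n],n,samp(PANEL),qp,0)
        print(n,"tray-nominal (panel fr)",(R@(a-q0[:2])).round(2),"panel-joint",(R@(b-qp[:2])).round(2),"tray in panel",(R@(a-b)).round(2))
    print("nominal tray in panel",(R@(np.array(q0[:2])-qp[:2])).round(2),"z",round(z,1),"dyaw",round(y-qp[2],3),"F",s["contact_force"].round(2))
E
python3 -c "
from mv import *
i0=dict(np.load('ims0.npz'));rel(dict(np.load('ims1.npz')),i0)
for n in('side','top'):
  print(n,fit(i0,samp(PANEL),np.load('R.npz')['panel'],(n,)))"
```

```text
side tray-nominal (panel fr) [-2.04 10.76] panel-joint [1.06 1.1 ] tray in panel [59.69  4.  ]
top tray-nominal (panel fr) [-2.27 -2.88] panel-joint [ 0.33 -5.61] tray in panel [60.2  -2.94]
nominal tray in panel [62.79 -5.67] z 149.8 dyaw 0.0 F [ 0.57 -0.04 -1.74]
side (array([5.44150264e+02, 1.72397749e+02, 1.97753714e-01]), np.float64(-2.8581769466400146))
top (array([5.44587580e+02, 1.65980839e+02, 2.11402433e-01]), np.float64(-3.084334373474121))
```

Run:
```python
from mv import *
from scipy.signal import find_peaks
i0=dict(np.load('ims0.npz'));i1=dict(np.load('ims1.npz'));qp=np.load('R.npz')['panel']
s=read_state();p=s["position"];y=qp[2];q0=[p[0]+23*np.cos(y),p[1]+23*np.sin(y),y];z=p[2]-112.5
def prof(im,n,q,z,ax,c,span,hz):
    # peaks of gradient along axis ax around c, averaged over other-coordinate span
    t=np.arange(c-14,c+14.01,.25);acc=0
    g=cv2.GaussianBlur(im.astype(np.float32),(0,0),.7)
    for o in np.linspace(*span,25):
        P=np.array([(a,o,hz) if ax==0 else (o,a,hz) for a in t]);uv=proj(n,world(P,q,z))
        acc=acc+np.stack([map_coordinates(g[...,k],[uv[:,1],uv[:,0]],order=1) for k in range(3)],1)/25
    d=np.linalg.norm(np.gradient(acc,.25,axis=0),axis=1);k,_=find_peaks(d,prominence=.05*d.max())
    return [(round(t[j]-c,2),round(float(d[j]),1)) for j in k]
for n in("top","side"):
    print(n,"panel +y end",prof(i0[n],n,qp,0,1,75,(-21,-3),120),"\n -y end",prof(i0[n],n,qp,0,1,-75,(-21,-3),120),"\n face L",prof(i0[n],n,qp,0,0,0,(20,70),120),"face R",prof(i0[n],n,qp,0,0,0,(-70,-20),120),"\n rear L",prof(i0[n],n,qp,0,0,-24,(20,70),120),"rear R",prof(i0[n],n,qp,0,0,-24,(-70,-20),120))
    print(" tray -y",prof(i1[n],n,q0,z,1,-45,(5,22),22),"+y",prof(i1[n],n,q0,z,1,45,(5,22),22),"\n front R",prof(i1[n],n,q0,z,0,25,(-42,-8),22),"front L",prof(i1[n],n,q0,z,0,25,(8,42),22))
```

```text
top panel +y end [(np.float64(-1.0), 9.7)] 
 -y end [(np.float64(-6.0), 14.4), (np.float64(0.75), 6.7)] 
 face L [(np.float64(0.75), 10.0)] face R [(np.float64(0.25), 10.5)] 
 rear L [(np.float64(0.75), 13.5)] rear R [(np.float64(0.0), 14.1)]
 tray -y [(np.float64(-3.25), 21.5)] +y [(np.float64(-12.75), 0.2), (np.float64(-10.75), 0.2), (np.float64(-5.75), 0.2), (np.float64(-1.25), 0.3), (np.float64(2.75), 0.1), (np.float64(5.25), 0.2), (np.float64(9.5), 0.1), (np.float64(13.0), 0.1)] 
 front R [(np.float64(-10.0), 4.8), (np.float64(-2.25), 23.9)] front L [(np.float64(-9.0), 0.3), (np.float64(0.25), 0.2), (np.float64(7.0), 0.1)]
side panel +y end [(np.float64(1.0), 5.6)] 
 -y end [(np.float64(1.0), 8.2)] 
 face L [(np.float64(1.5), 10.1)] face R [(np.float64(1.0), 10.4)] 
 rear L [(np.float64(1.0), 10.3)] rear R [(np.float64(-5.75), 6.6), (np.float64(1.75), 6.0)]
 tray -y [(np.float64(-10.5), 6.3), (np.float64(-8.0), 6.0), (np.float64(-5.75), 5.5), (np.float64(1.5), 8.2)] +y [(np.float64(-0.25), 3.7), (np.float64(10.75), 16.8)] 
 front R [(np.float64(-9.75), 4.0), (np.float64(-2.0), 21.0)] front L [(np.float64(-9.5), 5.2), (np.float64(-2.0), 20.9)]
```

Request:
arm_command --steps '[-0.0057, -0.01, 0, 0, 0, -0.01, 0, 0, 0, -0.01, 0.01, 0, 0, 0, 0.015, 0, 0, 0, 0.012, 0, 0, 0, 0.005, 0, 0, 0, 0, 0, 0, 0, 0, 0]'

```text
clock: 9.9
position: [612.0, 185.5, 221.1]
ee_rot: [0.775, -0.631, 0.0, -0.001]
contact_force: [0.3, -0.0, -2.1]
gripper_width: 11.2
grasp_force: 59.0
```

```bash
cat >> mv.py <<'E'
def st():
    qp=np.load('R.npz')['panel'];s=read_state();p=s["position"];M=Ro.from_quat(s["ee_rot"]).as_matrix();y=np.arctan2(-M[1,1],-M[0,1])
    d=np.array([p[0]+23*np.cos(y)-qp[0],p[1]+23*np.sin(y)-qp[1]]);c,sn=np.cos(qp[2]),np.sin(qp[2]);R=np.array([[c,sn],[-sn,c]])
    print("t",round(s["clock"],2),"tray in panel",(R@d).round(2),"z",round(p[2]-112.5,2),"dyaw",round(y-qp[2],4),"F panel",(R@s["contact_force"][:2]).round(2),s["contact_force"][2].round(2),"grip",s["gripper_width"].round(1))
E
python3 -c "
from mv import *
st()"
```

```text
Traceback (most recent call last):
  File "mv.py", line 30, in st
    print("t",round(s["clock"],2),"tray in panel",(R@d).round(2),"z",round(p[2]-112.5,2),"dyaw",round(y-qp[2],4),"F panel",(R@s["contact_force"][:2]).round(2),s["contact_force"][2].round(2),"grip",s["gripper_width"].round(1))
                                                                                                                                                                                                     ^^^^^^^^^^^^^^^^^^^^^^^^
AttributeError: 'float' object has no attribute 'round'
```

```bash
sed -i 's/s\["gripper_width"\].round(1)/s["gripper_width"]/' mv.py; python3 -c "
from mv import *
st()"
```

```text
t 9.9 tray in panel [9.307e+01 9.000e-02] z 108.58 dyaw 0.0003 F panel [ 0.25 -0.09] -2.1 grip 11.171449862633025
```

Request:
arm_command --steps '[0, 0.015, 0, 0, 0, 0.02, 0, 0, 0, 0.012, 0, 0, 0, 0.006, 0, 0, 0, 0.004, 0, 0, 0, 0.002, 0, 0, 0, 0, 0, 0, 0, 0, 0, 0]'

```text
clock: 10.9
position: [554.2, 173.5, 220.2]
ee_rot: [0.775, -0.631, 0.0, 0.0]
contact_force: [-0.5, 0.4, -2.6]
gripper_width: 11.1
grasp_force: 59.1
```

```bash
python3 -c "
from mv import *
st()"
```

```text
t 10.9 tray in panel [3.405e+01 2.000e-02] z 107.69 dyaw -0.0 F panel [-0.41  0.52] -2.55 grip 11.131192697118319
```

Request:
arm_command --steps '[0, 0.0018, 0.004, 0, 0, 0, 0.003, 0, 0, 0, 0, 0]'

```text
clock: 11.28
position: [552.0, 172.9, 212.8]
ee_rot: [0.775, -0.631, -0.0, 0.0]
contact_force: [-0.3, -0.1, -2.1]
gripper_width: 10.8
grasp_force: 59.0
```

Request:
arm_command --steps '[0, 0, 0.0015, 0, 0, 0, 0.001, 0, 0, 0, 0, 0]'

```text
clock: 11.65
position: [552.2, 173.0, 210.7]
ee_rot: [0.775, -0.631, -0.0, 0.0]
contact_force: [-0.4, -0.3, -2.4]
gripper_width: 11.4
grasp_force: 59.0
```

Request:
arm_command --steps '[0, 0, 0.001, 0, 0, 0, 0.001, 0, 0, 0, 0, 0]'

```text
clock: 12.02
position: [552.1, 173.0, 208.7]
ee_rot: [0.775, -0.631, -0.0, 0.0]
contact_force: [-0.5, 0.1, -2.5]
gripper_width: 11.2
grasp_force: 59.0
```

Tray z is now about 96; I'll continue in fine steps.

Request:
arm_command --steps '[0, 0, 0.001, 0, 0, 0, 0.0005, 0]'

```text
clock: 12.28
position: [552.2, 173.0, 207.2]
ee_rot: [0.775, -0.631, -0.0, 0.0]
contact_force: [0.1, 0.1, -2.5]
gripper_width: 11.1
grasp_force: 59.0
```

Request:
arm_command --steps '[0, 0, 0.001, 0, 0, 0, 0.0005, 0]'

```text
clock: 12.52
position: [552.2, 173.0, 205.7]
ee_rot: [0.775, -0.631, -0.0, 0.0]
contact_force: [0.0, -0.3, -2.3]
gripper_width: 11.3
grasp_force: 59.0
```

Request:
arm_command --steps '[0, 0, 0.001, 0, 0, 0, 0.0005, 0]'

```text
clock: 12.78
position: [552.2, 173.0, 204.2]
ee_rot: [0.775, -0.631, -0.0, 0.0]
contact_force: [-0.5, 0.2, -2.1]
gripper_width: 11.0
grasp_force: 59.0
```

Request:
arm_command --steps '[0, 0, 0.001, 0, 0, 0, 0.0005, 0]'

```text
clock: 13.02
position: [552.2, 173.0, 202.7]
ee_rot: [0.775, -0.631, -0.0, 0.0]
contact_force: [0.6, -0.1, -2.0]
gripper_width: 11.1
grasp_force: 59.0
```

Request:
arm_command --steps '[0, 0, 0.001, 0, 0, 0, 0.0005, 0]'

```text
clock: 13.28
position: [552.2, 173.0, 201.3]
ee_rot: [0.775, -0.631, -0.0, 0.0]
contact_force: [0.0, -0.7, -1.5]
gripper_width: 11.2
grasp_force: 59.0
```

Request:
arm_command --steps '[0, 0, 0.001, 0, 0, 0, 0.0005, 0]'

```text
clock: 13.52
position: [552.8, 173.1, 200.9]
ee_rot: [0.776, -0.631, 0.001, -0.001]
contact_force: [-0.6, -0.9, 5.1]
gripper_width: 10.8
grasp_force: 60.0
```

Request:
arm_command --steps '[0, 0, -0.003, 0, 0, -0.01, -0.001, 0, 0, -0.01, 0, 0, 0, -0.002, 0, 0, 0, 0, 0.012, 0, 0, 0, 0.014, 0, 0, 0, 0.014, 0, 0, 0, 0.01, 0, 0, 0, 0, 0, 0, 0, 0, 0]'

```text
clock: 14.78
position: [574.2, 177.6, 154.3]
ee_rot: [0.776, -0.631, 0.0, -0.0]
contact_force: [0.7, 0.1, -2.7]
gripper_width: 10.9
grasp_force: 59.0
```

Run:
```python
from mv import *
st();ims=grab(6);np.savez("ims2.npz",**ims)
qp=np.load('R.npz')['panel'];s=read_state();p=s["position"];y=qp[2];q0=[p[0]+23*np.cos(y),p[1]+23*np.sin(y),y];z=p[2]-112.5
o=[]
for n in("side","top"):
    c=proj(n,[[570,176,80]])[0].astype(int)-[25,37];w=crop(n,ims[n],c[0],c[1],50,75,8)
    draw(0,n,TR,q0,8,c[0],c[1],w,z);draw(0,n,PANEL,qp,8,c[0],c[1],w);o.append(w)
cv2.imwrite("pics/c6.png",np.hstack(o))
```

```text
t 14.78 tray in panel [54.41  0.08] z 41.76 dyaw 0.0003 F panel [ 0.7  -0.01] -2.73 grip 10.850103557099652
```

View pics/c6.png

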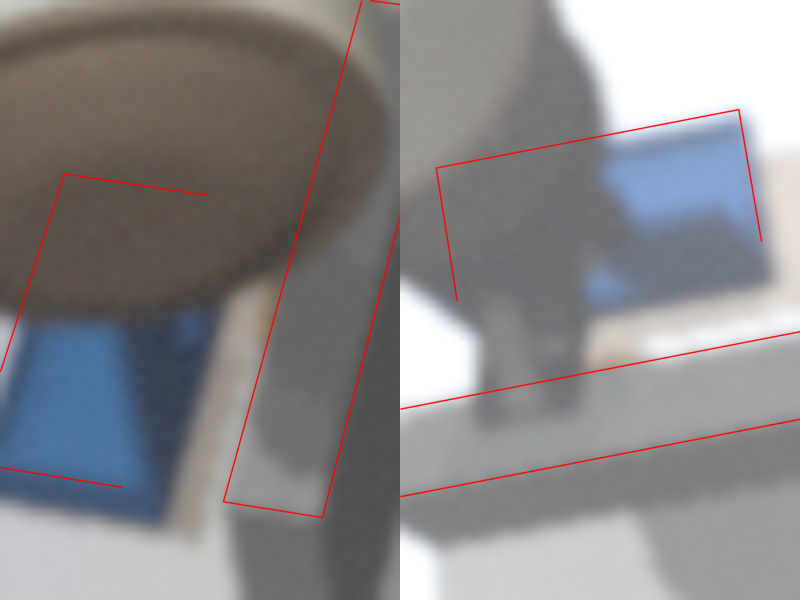

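Request:
arm_command --steps '[0, 0.008, 0.0015, 0, 0, 0.006, 0, 0, 0, 0, 0, 0, 0, 0, 0, 0]'

```text
clock: 15.88
position: [560.1, 174.8, 152.5]
ee_rot: [0.775, -0.631, 0.0, -0.0]
contact_force: [0.5, 0.2, -3.0]
gripper_width: 11.3
grasp_force: 59.1
```

Request:
arm_command --steps '[0, 0.002, 0, 0, 0, 0.002, 0, 0, 0, 0, 0, 0]'

```text
clock: 16.25
position: [556.0, 173.8, 152.3]
ee_rot: [0.775, -0.631, -0.0, 0.0]
contact_force: [0.3, -0.1, -2.4]
gripper_width: 11.5
grasp_force: 59.1
```

```bash
python3 -c "
from mv import *
st()"
```

```text
t 16.25 tray in panel [ 3.586e+01 -1.000e-02] z 39.82 dyaw 0.0001 F panel [ 0.33 -0.13] -2.38 grip 11.464181205940724
```

Request:
arm_command --steps '[0, 0.001, 0, 0, 0, 0.001, 0, 0, 0, 0, 0, 0]'

```text
clock: 16.62
position: [554.1, 173.4, 152.3]
ee_rot: [0.775, -0.631, -0.0, 0.0]
contact_force: [-0.8, 0.2, -2.3]
gripper_width: 11.5
grasp_force: 59.1
```

```bash
python3 -c "
from mv import *
st()"
```

```text
t 16.62 tray in panel [33.92  0.  ] z 39.81 dyaw 0.0001 F panel [-0.69  0.35] -2.27 grip 11.496440452209924
```

Request:
arm_command --steps '[0, 0.001, 0, 0, 0, 0.001, 0, 0, 0, 0, 0, 0]'

```text
clock: 17.0
position: [552.1, 173.0, 152.3]
ee_rot: [0.775, -0.631, -0.0, 0.0]
contact_force: [-0.9, 0.6, -2.1]
gripper_width: 11.3
grasp_force: 59.1
```

Request:
arm_command --steps '[0, 0.001, 0, 0, 0, 0.001, 0, 0, 0, 0, 0, 0]'

```text
clock: 17.38
position: [550.2, 172.6, 152.3]
ee_rot: [0.775, -0.631, -0.0, 0.0]
contact_force: [-0.2, -0.3, -2.4]
gripper_width: 11.3
grasp_force: 59.1
```

```bash
python3 -c "
from mv import *
st()"
```

```text
t 17.38 tray in panel [ 2.989e+01 -1.000e-02] z 39.82 dyaw 0.0001 F panel [-0.22 -0.22] -2.35 grip 11.262984883592644
```

Request:
arm_command --steps '[0, 0.001, 0, 0, 0, 0.0005, 0, 0, 0, 0, 0, 0]'

```text
clock: 17.75
position: [548.7, 172.3, 152.3]
ee_rot: [0.775, -0.631, -0.0, 0.0]
contact_force: [0.0, -0.2, -2.9]
gripper_width: 11.1
grasp_force: 59.1
```

Request:
arm_command --steps '[0, 0.001, 0, 0, 0, 0.0005, 0, 0, 0, 0, 0, 0]'

```text
clock: 18.12
position: [547.3, 172.0, 152.3]
ee_rot: [0.775, -0.631, -0.0, -0.0]
contact_force: [0.8, 0.1, -3.0]
gripper_width: 10.9
grasp_force: 59.1
```

```bash
python3 -c "
from mv import *
st()"
```

```text
t 18.12 tray in panel [2.694e+01 2.000e-02] z 39.82 dyaw 0.0001 F panel [ 0.81 -0.02] -2.98 grip 10.856222834017947
```

Request:
arm_command --steps '[0, 0.0007, 0, 0, 0, 0.0003, 0, 0, 0, 0, 0, 0]'

```text
clock: 18.5
position: [546.4, 171.9, 152.4]
ee_rot: [0.775, -0.631, 0.0, -0.0]
contact_force: [1.0, -0.4, -2.5]
gripper_width: 11.2
grasp_force: 59.0
```

Request:
arm_command --steps '[0, 0.0007, 0, 0, 0, 0.0003, 0, 0, 0, 0, 0, 0]'

```text
clock: 18.88
position: [546.1, 171.9, 152.5]
ee_rot: [0.776, -0.631, 0.0, -0.001]
contact_force: [3.4, -0.8, -5.0]
gripper_width: 11.4
grasp_force: 58.7
```

```bash
python3 -c "
from mv import *
st()"
```

```text
t 18.88 tray in panel [25.81  0.15] z 40.0 dyaw 0.0004 F panel [ 3.17 -1.5 ] -5.0 grip 11.39006572691125
```

Request:
arm_command --steps '[0, -0.0005, 0.002, 0, 0, 0, 0.002, 0, 0, 0, 0.002, 0, 0, 0, 0, 0]'

```text
clock: 19.38
position: [546.2, 171.9, 146.3]
ee_rot: [0.776, -0.631, 0.0, -0.0]
contact_force: [2.8, 0.6, -2.8]
gripper_width: 11.1
grasp_force: 59.1
```

```bash
python3 -c "
from mv import *
st()"
```

```text
t 19.38 tray in panel [25.89  0.1 ] z 33.82 dyaw 0.0003 F panel [2.83 0.  ] -2.82 grip 11.072479799280279
```

Request:
arm_command --steps '[0, 0, 0.002, 0, 0, 0, 0.002, 0, 0, 0, 0, 0]'

```text
clock: 19.75
position: [546.2, 171.9, 142.3]
ee_rot: [0.776, -0.631, 0.0, -0.0]
contact_force: [4.0, 1.0, -1.2]
gripper_width: 11.1
grasp_force: 59.2
```

```bash
python3 -c "
from mv import *
st()"
```

```text
t 19.75 tray in panel [25.88  0.1 ] z 29.81 dyaw 0.0003 F panel [4.07 0.15] -1.15 grip 11.127186015370123
```

Request:
arm_command --steps '[0, 0, 0.0015, 0, 0, 0, 0.0015, 0, 0, 0, 0, 0]'

```text
clock: 20.12
position: [546.2, 171.9, 139.5]
ee_rot: [0.776, -0.631, 0.0, -0.0]
contact_force: [3.7, 0.8, 1.1]
gripper_width: 11.6
grasp_force: 59.6
```

Request:
arm_command --steps '[0, 0, 0.0015, 0, 0, 0, 0.0015, 0, 0, 0, 0, 0]'

```text
clock: 20.5
position: [546.2, 171.9, 136.5]
ee_rot: [0.776, -0.631, 0.0, -0.0]
contact_force: [4.5, 1.0, 1.8]
gripper_width: 11.5
grasp_force: 59.9
```

```bash
python3 -c "
from mv import *
st()"
```

```text
t 20.5 tray in panel [25.89  0.11] z 24.04 dyaw 0.0003 F panel [4.59 0.04] 1.84 grip 11.47202825363699
```

Wedging has started (upward force rising). Continuing.

Request:
arm_command --steps '[0, 0, 0.0015, 0, 0, 0, 0.0015, 0, 0, 0, 0, 0]'

```text
clock: 20.88
position: [546.2, 171.9, 133.5]
ee_rot: [0.775, -0.631, 0.0, -0.0]
contact_force: [4.7, 1.5, 4.4]
gripper_width: 11.0
grasp_force: 60.1
```

Request:
arm_command --steps '[0, 0, 0.001, 0, 0, 0, 0.001, 0, 0, 0, 0, 0]'

```text
clock: 21.25
position: [546.3, 171.9, 131.8]
ee_rot: [0.776, -0.631, 0.0, -0.0]
contact_force: [3.5, 1.7, 5.4]
gripper_width: 11.3
grasp_force: 60.3
```

Request:
arm_command --steps '[0, 0, 0.001, 0, 0, 0, 0.0005, 0, 0, 0, 0, 0]'

```text
clock: 21.62
position: [546.3, 171.9, 130.4]
ee_rot: [0.776, -0.631, 0.0, -0.0]
contact_force: [3.8, 0.4, 5.5]
gripper_width: 10.9
grasp_force: 60.5
```

```bash
python3 -c "
from mv import *
st()"
```

```text
t 21.62 tray in panel [25.93  0.07] z 17.94 dyaw 0.0003 F panel [ 3.8  -0.35] 5.54 grip 10.916183837953707
```

Request:
arm_command --steps '[0, 0, 0.001, 0, 0, 0, 0, 0]'

```text
clock: 21.88
position: [546.3, 171.8, 130.2]
ee_rot: [0.776, -0.631, 0.001, -0.001]
contact_force: [1.6, 0.8, 10.1]
gripper_width: 10.9
grasp_force: 61.1
```

Request:
arm_command --steps '[0, 0, 0.001, 0, 0, 0, 0, 0]'

```text
clock: 22.12
position: [546.3, 171.9, 130.0]
ee_rot: [0.776, -0.631, 0.001, -0.001]
contact_force: [0.5, 0.4, 12.9]
gripper_width: 11.2
grasp_force: 61.6
```

Request:
arm_command --steps '[0, 0, 0.001, 0, 0, 0, 0, 0]'

```text
clock: 22.38
position: [546.3, 171.8, 129.9]
ee_rot: [0.776, -0.631, 0.001, -0.001]
contact_force: [-1.4, 0.5, 16.8]
gripper_width: 11.2
grasp_force: 62.2
```

Request:
arm_command --steps '[0, 0, -0.001, 0, 0, 0, -0.001, 0, 0, 0, -0.0007, 0, 0, 0, 0, 0]'

```text
clock: 22.88
position: [546.3, 171.8, 130.1]
ee_rot: [0.775, -0.631, 0.0, -0.0]
contact_force: [3.4, 0.9, 5.6]
gripper_width: 11.4
grasp_force: 60.2
```

Request:
arm_command --steps '[0, 0, 0, 0, 0, 0, 0, 0, 0, 0, 0, 0, 0, 0, 0, 0, 0, 0, 0, 0, 0, 0, 0, 0]' --grip 0.06

```text
clock: 23.62
position: [545.8, 171.7, 129.5]
ee_rot: [0.775, -0.631, -0.0, 0.0]
contact_force: [1.4, -0.0, 0.9]
gripper_width: 59.7
grasp_force: 0.0
```

Request:
arm_command --steps '[0, 0, -0.01, 0, 0, 0, -0.03, 0, 0, 0, -0.04, 0, 0, 0, -0.04, 0, 0, 0, -0.03, 0, 0.05, 0, 0, 0, 0.055, 0, 0, 0, 0.055, 0, 0, 0, 0.055, 0, 0, 0, 0.055, 0, 0, 0, 0.03, 0, 0, 0, 0, 0, 0, 0, 0, 0, 0, 0]'

```text
clock: 25.25
position: [606.5, -121.7, 279.9]
ee_rot: [0.775, -0.631, 0.0, -0.0]
contact_force: [0.3, -0.3, -0.5]
gripper_width: 60.0
grasp_force: 0.0
```

Run:
```python
from mv import *
ims=grab(4);qp=np.load('R.npz')['panel'];z=18;c,s=np.cos(qp[2]),np.sin(qp[2]);q0=[qp[0]+25*c,qp[1]+25*s,qp[2]]
o=[]
for n in("side","top"):
    k=proj(n,[[560,176,80]])[0].astype(int)-[40,60];w=crop(n,ims[n],k[0],k[1],80,120,5)
    draw(0,n,TR+BL,q0,5,k[0],k[1],w,z);o.append(w)
cv2.imwrite("pics/c7.png",np.hstack(o));print(read_state()["clock"],fit(ims,samp(TR+BL),q0,z=z),q0)
```

```text
25.65 (array([5.67859695e+02, 1.75368117e+02, 1.76885252e-01]), np.float64(-6.46297550201416)) [np.float64(567.8876916703845), np.float64(176.26137392106875), np.float64(0.20395322493591655)]
```

View pics/c7.png

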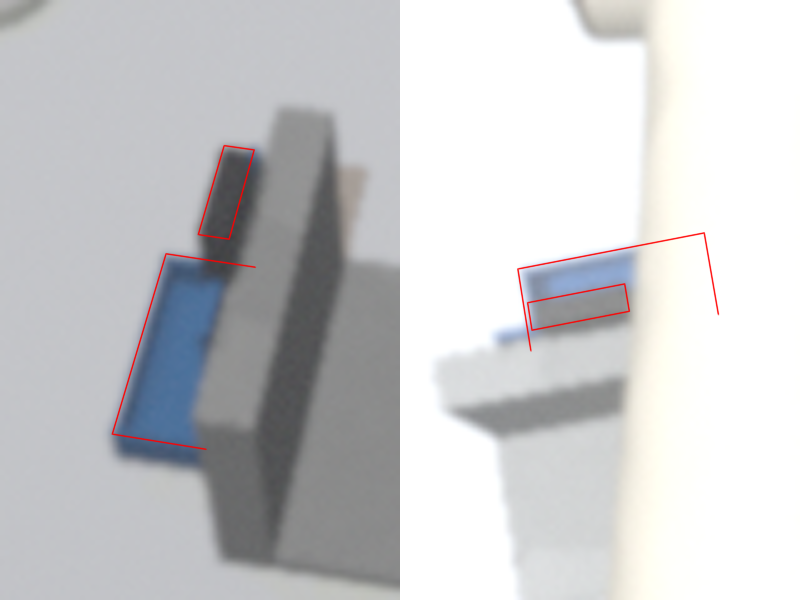

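The pictures show the tray hanging flat against the stand. Its fitted outline (side rim corners at crop pixels (166,255) and (112,433)) matches the expected home pose within about a pixel, and the gripper is clear.

```bash
python3 -c "
from bench import *
print(job_done())"
```

```text
the job is handed in; nothing more can be done
None
```

The blue tray was hung on the stud, pulled down until it met the hard stop at the end of its travel, and released. The job was handed in at about 26 s; no verdict came back, and I could not read the stud's draw-out directly.

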